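# Re-sort three relay modules between the test stations

## Task

The three relay modules are on the wrong stations. First push the toggle clamp's black knob back, over centre, so that the clamp falls open and frees the red module; then move each module to the station of its own lid colour (the yellow one into the yellow test fixture), parking one on the white tray on the way. Finish with every module released, flat, centred and squared up on its station (either way round), and the clamp left open; never tip a module over.

Things in the scene. Friction and masses are not known exactly. Their poses are not given: they have to be found in the camera images.
- red_mid (a point): red relay module: black box with a red lid, 60 (its x) x 44 (its y) x 38 mm tall, about 0.18 kg, loose; the point is its centre, 19 mm above its underside, z up when upright. It starts on the yellow fixture, under the clamp. Grasp it from above across its 44 mm width (its y).
- yellow_mid (a point): yellow relay module: black box with a yellow lid, 60 (its x) x 44 (its y) x 38 mm tall, about 0.18 kg, loose; the point is its centre, 19 mm above its underside, z up when upright. It starts on the green station. Grasp it from above across its 44 mm width (its y).
- green_mid (a point): green relay module: black box with a green lid, 60 (its x) x 44 (its y) x 38 mm tall, about 0.18 kg, loose; the point is its centre, 19 mm above its underside, z up when upright. It starts on the red station. Grasp it from above across its 44 mm width (its y).
- red_pad (a point): red station: red plate 104 (its x) x 84 (its y) x 8 mm thick, fixed, with a flush black rubber patch 68 x 52 mm that marks where a module stands (60 mm side along the station's x); the point is the middle of its flat top, 8 mm above the bench; x and y along its edges, z up. A black connector block 20 x 50 x 16 mm tall stands on the bench against its +x edge.
- green_pad (a point): green station: green plate 104 (its x) x 84 (its y) x 8 mm thick, fixed, with a flush black rubber patch 68 x 52 mm that marks where a module stands (60 mm side along the station's x); the point is the middle of its flat top, 8 mm above the bench; x and y along its edges, z up. A black connector block 20 x 50 x 16 mm tall stands on the bench against its +x edge.
- yellow_pad (a point): yellow test fixture: yellow plate 104 (its x) x 84 (its y) x 8 mm thick, fixed, with a flush black rubber patch 68 x 52 mm that marks where a module stands (60 mm side along the station's x); the point is the middle of its flat top, 8 mm above the bench; x and y along its edges, z up. The steel toggle clamp is on its +x side, between cheeks 70 to 104 mm from this point, 52 mm high.
- white_pad (a point): white parking tray, empty at the start: white plate 104 (its x) x 84 (its y) x 8 mm thick, fixed, with a flush black rubber patch 68 x 52 mm that marks where a module stands (60 mm side along the station's x); the point is the middle of its flat top, 8 mm above the bench; x and y along its edges, z up.
- clamp (a joint): toggle clamp angle, rad: 0 closed on the module, 1.95 open. Hinge parallel to the yellow plate's y, 85 mm along its +x, 44 mm above its top. Closed, a 14 mm wide bar reaches from the hinge over the module; open, it stands up leaning back (end 115 mm along +x, 118 mm above the top). Its weight holds it shut below about 0.85; beyond, it falls open by itself. Under 5 N at the knob.
- clamp_knob (a point): centre of the black ball (24 mm) on the clamp's handle, a 10 mm rod, 80 mm from the hinge. Closed: 58 mm along the yellow plate's +x, 119 mm above its top, handle leaning 20 degrees towards the module, free space around. Pushed along +x it swings over in an arc about the hinge and ends 165 mm along +x, 41 mm above the plate, handle level.
There are look-alikes about, which are no part of the job. Leave any orange or pink look-alike of the part that bears green_pad alone.

How it is judged:
By the outcome, as a careful person would: the job done as asked, in the order asked, and still so for the second after the job is handed in, with the robot touching nothing.
It also fails if it takes over 136 s, if anything falls off the work surface, if the arm or the gripper's body presses on something with over 40 N, if the wrist force passes 120 N, or if a joint passes its speed limit or range.

## Robot

A 6-joint arm with a two-finger parallel gripper is mounted at the origin on the work surface. World frame = base frame: x ahead of the robot, y to its left, z up, the work surface at z = 0. Lengths are in mm, angles in rad, forces in N, time in s.
With the tool pointing down it reaches from about 275 to 775 mm from the base axis. Payload 14.6 kg.
Tool frame: the origin (TCP) lies where the fingers leave the gripper's body, on its centre line; the fingertips stand 73 mm ahead of it and the grasp point (between the pads) lies 54 mm ahead of it; z points along the fingers, y is the direction in which the jaws open and shut (so a half turn about z gives the same grasp; the last joint's range is limited). The gripper opens to 85 mm and grips with 20 to 120 N. Pads are 22 mm wide; open, the fingers measure 114 mm over their backs; the gripper's body (76 mm by 85 mm) begins 54 mm behind the grasp point. The pads swing forward as they close: fully open they stand 13 mm farther back than shut.
Start: joints at [1.143, 0.263, -0.048, 1.259, 0, 1.415], TCP at [141.455, 505.588, 303.878] pointing down, gripper open.
Joint ranges: [-2.65, 2.65], [-0.89, 1.7], [-1.18, 1.37], [-2.13, 2.11], [-1.35, 1.29], [-3.14, 3.14]. Speed limits (rad/s): [1.89, 1.89, 2.57, 2.79, 3.14, 3.14].

## Interface

Orientations are given as a rotation vector (axis times angle).
In Python, from cell import arm gives the robot as it stands.
- The arm moves only by the tool arm_command, never from a script. Its argument "deltas" is one flat list of numbers, 7 for each row, row after row: the shift along the tool's x, y, z in cm, then the turn, a rotation vector about the tool's x, y, z in rad, then the gripper's target within -1 to 1 (fully open at 1, half-way at 0, shut at -1). A call has exactly 8 rows; each row is the pose to reach, as a shift and turn from the pose commanded when the call began, along the tool's axes at that moment; what a row does not reach only later rows make up. A row lasts 1/8 s, in which the tool goes at most 62.5 mm and 10.7 degrees, less where a joint would pass 70% of its speed; a pose out of reach is approached as far as the arm can. A call with a gripper value outside its range is refused whole. The fingers move at their own pace and stop on an object; "squeeze" is the grip in N (left out, the last holds). Time passes only in rows, so rows that repeat a pose let the fingers close, or fill a call up. It gives the time, the measured TCP pose, the force and the opening at its end, in the units of the state.
- arm.state(): the state, without advancing time (a new reading comes with each control period).
- arm.capture(name): name is "scene" or "top" or "wrist"; returns a dict with "img" (480x640x3 uint8, blue, green, red), "depth" (480x640 float32, mm along the optical axis (not along the pixel's ray), 0 where there is no reading), "fovy" (degrees; the focal length in pixels is half the picture's height over the tangent of half this angle, whatever the lens; pixels are square), "cx", "cy" (the principal point, pixels), "R" (3x3) and "t" (3): a world point X has camera coordinates R X + t. Camera axes: x right, y down, z forward; pixel columns grow to the right and rows downward; lengths in mm; the calibration is good to about 2 mm. A picture is of the moment at which its call begins.
- arm.hand_in(): hands the job in, once; it reports no verdict.
The state is a dict: "time": time; "joints": joint angles; "joint_velocities": joint speeds; "tau": joint torques, N m; "ee_pos": TCP position; "tcp_rot": TCP orientation; "wrist_force": force on the tool from outside, world axes, zero at the start; "wrist_torque": the same for the moment, N m; "opening": opening from 0.0 (shut) to 1.0 (fully open).
Only numpy, scipy, OpenCV 4.12 (cv2) and the standard library are available. Lean on these libraries where they do the work, as an engineer would, in place of code of your own. Each camera call takes 0.05 s, during which the arm holds its last target.

## Working session

There is one attempt and no reset: what is moved stays moved. The work goes in short steps, Python scripts to look and compute and a tool call to move; the robot and the scene stay as the last step left them, time stands still between calls to the robot, and variables do not carry over. Pictures are saved under pics/ and viewed, and the job is handed in when it is done.

Besides the shell and the picture viewer there is one more tool, called after ">>>" as a command line: name --argument value ..., lists and objects as JSON in quotes. arm_command: Moves the arm, as the interface text tells. Its arguments: {"type":"object","properties":{"deltas":{"type":"array"},"squeeze":{"type":"number"}},"required":["deltas"]}

```bash
ls; mkdir -p pics; python3 - <<'E'
from cell import arm
import cv2,numpy as np
for n in ["scene","top","wrist"]:
    c=arm.capture(n); cv2.imwrite(f"pics/{n}0.png",c["img"]); np.savez(f"{n}0.npz",**c)
    print(n,c["fovy"],c["cx"],c["cy"],c["R"].round(3).tolist(),c["t"])
print(arm.state())
E
```

```text
pics
scene 54.114272885775755 316.6022682277904 242.22951739245107 [[0.177, 0.984, 0.002], [0.518, -0.092, -0.85], [-0.837, 0.152, -0.527]] [   5.28085305 -131.30931713 1467.24084012]
top 51.984055212930954 314.32754818243774 235.1180255641151 [[-0.018, -1.0, -0.01], [-0.992, 0.02, -0.125], [0.125, 0.008, -0.992]] [ -70.70680482  450.18823486 1258.97616974]
wrist 59.07534843495914 330.47038191680844 240.2820283856962 [[0.27, 0.963, -0.002], [0.915, -0.256, 0.312], [0.3, -0.086, -0.95]] [-524.71830245  -40.41546313  379.24510823]
{'time': 0.15, 'joints': array([ 1.14273305e+00,  2.63381512e-01, -4.87624179e-02,  1.25942122e+00,
        1.20251051e-05,  1.41548947e+00]), 'joint_velocities': array([-0.00205551, -0.00136953,  0.00360645, -0.00046938, -0.00021579,
       -0.00051016]), 'tau': array([ 1.96034140e-03, -6.37821865e+01,  3.84647012e+01,  1.05914313e-02,
       -5.75080412e-05, -1.65053285e-05]), 'ee_pos': array([141.36946795, 505.44833248, 303.56244833]), 'tcp_rot': array([-4.27086266e-01, -3.11219198e+00,  1.15114133e-03]), 'wrist_force': array([ 0.12988012, -0.20445818, -0.15575787]), 'wrist_torque': array([ 0.0235358 ,  0.03917445, -0.02948852]), 'opening': 0.9996157889534456}
```

View pics/scene0.png

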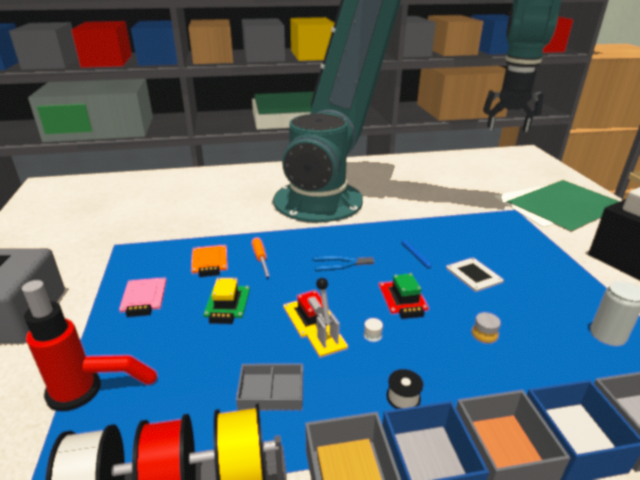

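View pics/top0.png

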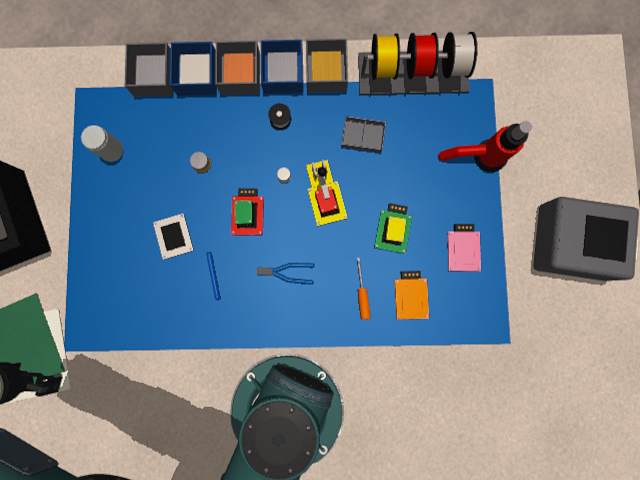

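View pics/wrist0.png

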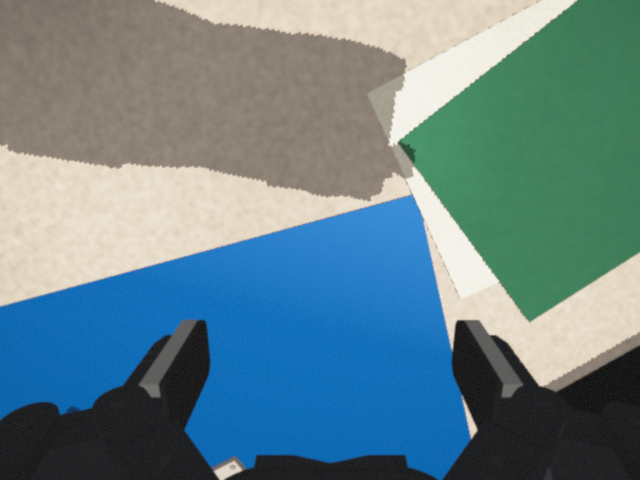

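```bash
cat > h.py <<'E'
import numpy as np,cv2
from scipy.spatial.transform import Rotation as Ro
def cloud(c):
    h,w=c["depth"].shape; f=h/2/np.tan(np.radians(float(c["fovy"]))/2)
    u,v=np.meshgrid(np.arange(w),np.arange(h)); d=c["depth"]
    P=np.stack([(u-c["cx"])/f*d,(v-c["cy"])/f*d,d],-1)
    return (P-c["t"])@c["R"]
def ray_z(c,px,z):
    h=480; f=h/2/np.tan(np.radians(float(c["fovy"]))/2)
    px=np.atleast_2d(px).astype(float)
    d=np.c_[(px[:,0]-c["cx"])/f,(px[:,1]-c["cy"])/f,np.ones(len(px))]@c["R"]
    o=-c["R"].T@c["t"]
    return o+d*((z-o[2])/d[:,2])[:,None]
def proj(c,X):
    f=240/np.tan(np.radians(float(c["fovy"]))/2)
    q=np.atleast_2d(X)@c["R"].T+c["t"]
    return np.c_[q[:,0]/q[:,2]*f+c["cx"],q[:,1]/q[:,2]*f+c["cy"]]
HUE={"red":[(0,6),(174,180)],"yellow":[(24,34)],"green":[(50,75)]}
def cmask(img,col,s=120,v=70):
    H=cv2.cvtColor(img,cv2.COLOR_BGR2HSV); m=np.zeros(H.shape[:2],bool)
    for a,b in HUE[col]: m|=(H[...,0]>=a)&(H[...,0]<=b)
    return m&(H[...,1]>s)&(H[...,2]>v)
E
python3 - <<'E'
from h import *
c=dict(np.load("top0.npz")); P=cloud(c); img=c["img"]
mk=(P[...,2]>-20)
print("bench z",np.median(P[260:300,100:180,2]))
for col in HUE:
    m=cmask(img,col)
    n,l,st,ce=cv2.connectedComponentsWithStats(m.astype(np.uint8),connectivity=8)
    for i in range(1,n):
        if st[i,4]<40: continue
        q=P[l==i]; 
        if not(250<np.median(q[:,0])<800 and abs(np.median(q[:,1]))<450): continue
        for nm,z0,z1 in(("plate",2,16),("lid",36,56)):
            s=q[(q[:,2]>z0)&(q[:,2]<z1)]
            if len(s)<30: continue
            r=cv2.minAreaRect(s[:,:2].astype(np.float32)); print(col,nm,len(s),np.round(np.median(s[:,2]),1),np.round(r[0],1),np.round(r[1],1),round(r[2],1))
H=cv2.cvtColor(img,cv2.COLOR_BGR2HSV)
m=np.zeros(img.shape[:2],np.uint8);s=np.s_[200:270,140:205];m[s]=((H[s][...,1]<60)&(H[s][...,2]>150))
q=P[m>0];r=cv2.minAreaRect(q[:,:2].astype(np.float32));print("white",np.median(q[:,2]),r)
cv2.imwrite("pics/topz.png",cv2.resize(img[150:280,140:440],None,fx=2.6,fy=2.6,interpolation=cv2.INTER_CUBIC))
E
```

```text
bench z 1.7839644564029609
red lid 310 46.6 [ 538.5 -111.6] [59.3 44.2] 15.8
red plate 617 9.2 [509.3  99.7] [ 83.5 104.6] 88.3
yellow plate 852 9.0 [ 568.3 -107.4] [168.   83.5] 13.3
yellow plate 39 8.9 [643.2 -91.2] [19.  15.1] 88.9
yellow lid 382 46.9 [ 458.4 -289.4] [44.2 59.9] 81.0
green lid 356 46.5 [510.6 104.6] [42.8 59.2] 89.7
green plate 613 9.0 [ 457.7 -287. ] [ 82.8 104.3] 78.0
white 8.88617693275761 ((361.94818115234375, 148.521728515625), (481.1623840332031, 129.51815795898438), 57.68971633911133)
```

View pics/topz.png

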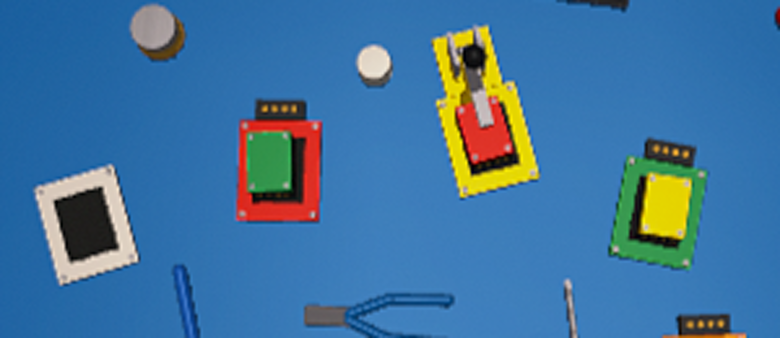

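```bash
cat >> h.py <<'E'
def dirR(yaw):  # tool down, tool x axis at world angle yaw
    x=np.array([np.cos(yaw),np.sin(yaw),0]);z=np.array([0,0,-1.]);return np.stack([x,np.cross(z,x),z],1)
E
python3 - <<'E'
from h import *
from cell import arm
s=arm.state();R=Ro.from_rotvec(s["tcp_rot"]).as_matrix();print(R.round(3))
c=dict(np.load("wrist0.npz"));o=-c["R"].T@c["t"];print("cam in tool",R.T@(o-s["ee_pos"]),"camaxis in tool",(c["R"]@R).round(3))
c=dict(np.load("top0.npz")); P=cloud(c); img=c["img"]
H=cv2.cvtColor(img,cv2.COLOR_BGR2HSV)
m=np.zeros(img.shape[:2],bool);m[205:268,145:200]=1
m&=(P[...,2]>6)&(P[...,2]<13)
q=P[m];r=cv2.minAreaRect(q[:,:2].astype(np.float32));print("white",len(q),r)
m=np.zeros(img.shape[:2],bool);m[155:185,300:345]=1
m&=(P[...,2]>105)&(P[...,2]<160); print("knob",P[m].mean(0),P[m].max(0),P[m].min(0))
E
```

```text
[[-0.963  0.269 -0.   ]
 [ 0.269  0.963 -0.001]
 [ 0.    -0.001 -1.   ]]
cam in tool [ 80.03154696   0.47899723 -68.39823219] camaxis in tool [[-0.     1.     0.001]
 [-0.95   0.    -0.313]
 [-0.313 -0.001  0.95 ]]
white 1126 ((457.22113037109375, 300.87548828125), (144.30409240722656, 166.61961364746094), 88.80294036865234)
knob [ 590.38063507 -101.8125705   135.592174  ] [603.61966353 -91.85440036 144.91900225] [ 580.48298615 -111.64134373  127.00734386]
```

```bash
cat >> h.py <<'E'
def rel(s,pos,yaw,pos0=None,R0=None):
    """shift (cm) and turn (rad) in current tool frame"""
    R=Ro.from_rotvec(s["tcp_rot"]).as_matrix() if R0 is None else R0
    p=s["ee_pos"] if pos0 is None else pos0
    d=R.T@(np.array(pos,float)-p)/10
    w=Ro.from_matrix(R.T@dirR(yaw)).as_rotvec()
    return np.r_[d,w].round(3)
E
python3 - <<'E'
from h import *
from cell import arm
s=arm.state();print(rel(s,[556.7,-110.2,300],np.radians(193.3)))
c=dict(np.load("top0.npz")); P=cloud(c); img=c["img"]
H=cv2.cvtColor(img,cv2.COLOR_BGR2HSV)
m=np.zeros(img.shape[:2],bool);m[205:268,145:200]=1
m&=(H[...,1]<70)&(H[...,2]>120)
q=P[m];r=cv2.minAreaRect(q[:,:2].astype(np.float32));print("white",len(q),r)
E
```

```text
[-5.6582e+01 -4.8100e+01  3.8500e-01 -1.0000e-03 -0.0000e+00 -5.0500e-01]
white 751 ((363.3642272949219, 150.76080322265625), (486.4609069824219, 129.51815795898438), 57.68971633911133)
```

>>> arm_command --deltas '[-56.6, -48.1, 0.4, 0, 0, -0.505, -1, -56.6, -48.1, 0.4, 0, 0, -0.505, -1, -56.6, -48.1, 0.4, 0, 0, -0.505, -1, -56.6, -48.1, 0.4, 0, 0, -0.505, -1, -56.6, -48.1, 0.4, 0, 0, -0.505, -1, -56.6, -48.1, 0.4, 0, 0, -0.505, -1, -56.6, -48.1, 0.4, 0, 0, -0.505, -1, -56.6, -48.1, 0.4, 0, 0, -0.505, -1]' --squeeze 40

```text
time: 1.15
ee_pos: [412.4, 104.1, 301.4]
tcp_rot: [-0.364, 3.12, 0.0]
wrist_force: [1.3, 0.9, 1.1]
opening: 0.004
```

```bash
python3 - <<'E'
from h import *
from cell import arm
s=arm.state();print(s["time"],s["ee_pos"],s["joints"]);print(rel(s,[556.7,-110.2,300],np.radians(193.3)))
E
```

```text
1.15 [412.4231341  104.05217002 301.44218917] [ 5.50008431e-02  9.30349890e-02 -2.72897813e-01  1.20448299e+00
  1.06344914e-04 -1.77022918e-01]
[ -9.114 -24.169   0.147   0.      0.     -0.   ]
```

>>> arm_command --deltas '[-9.1, -24.2, 0.1, 0, 0, 0, -1, -9.1, -24.2, 0.1, 0, 0, 0, -1, -9.1, -24.2, 0.1, 0, 0, 0, -1, -9.1, -24.2, 0.1, 0, 0, 0, -1, -9.1, -24.2, 0.1, 0, 0, 0, -1, -9.1, -24.2, 0.1, 0, 0, 0, -1, -9.1, -24.2, 0.1, 0, 0, 0, -1, -9.1, -24.2, 0.1, 0, 0, 0, -1]'

```text
time: 2.15
ee_pos: [555.5, -107.4, 300.8]
tcp_rot: [-0.366, 3.12, -0.0]
wrist_force: [0.0, 0.0, 0.3]
opening: -0.001
```

```bash
python3 - <<'E'
from h import *
from cell import arm
c=arm.capture("wrist");np.savez("w1.npz",**c);cv2.imwrite("pics/w1.png",c["img"])
s=arm.state();print(s["time"],s["ee_pos"],s["tcp_rot"]);P=cloud(c)
for col,z0,z1 in(("yellow",3,16),("red",38,56)):
    m=cmask(c["img"],col)&(P[...,2]>z0)&(P[...,2]<z1);q=P[m];r=cv2.minAreaRect(q[:,:2].astype(np.float32));print(col,len(q),np.median(q[:,2]),r)
m=(P[...,2]>115)&(P[...,2]<150);q=P[m];print("knob",len(q),q.mean(0),q.min(0),q.max(0))
E
```

```text
2.2 [ 555.57053496 -107.58415569  300.78750748] [-3.65690057e-01  3.11984701e+00 -2.21951964e-04]
yellow 7703 6.629533277984108 ((567.089111328125, -93.88449096679688), (175.2251739501953, 440.8155517578125), 2.620861053466797)
red 3413 44.57372013898724 ((540.0159301757812, -111.59751892089844), (59.339080810546875, 43.10462951660156), 15.467310905456543)
knob 740 [ 587.05877529 -103.1426609   131.71604567] [ 581.09646319 -113.3553703   121.53476802] [601.27558588 -89.93352243 138.19535367]
```

View pics/w1.png

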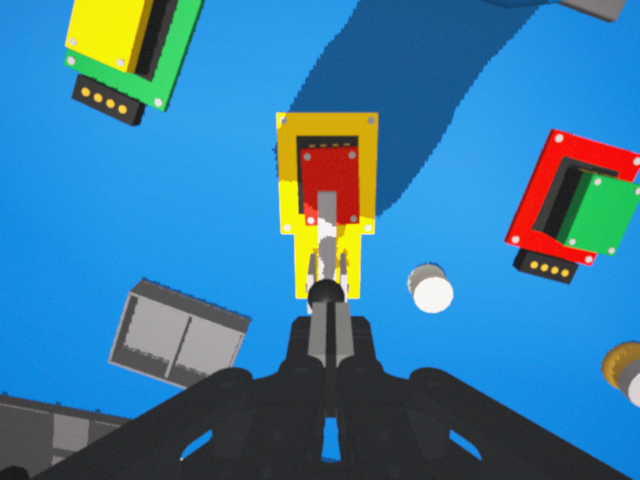

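```bash
cat >> h.py <<'E'
def bigcomp(m,near=None):
    n,l,st,ce=cv2.connectedComponentsWithStats(m.astype(np.uint8),connectivity=8)
    if near is None: return l==1+np.argmax(st[1:,4])
    ok=[i for i in range(1,n) if st[i,4]>150]; i=min(ok,key=lambda i:np.hypot(*(ce[i]-near))); return l==i
def rect(q):
    h=cv2.convexHull(q[:,:2].astype(np.float32)); return cv2.minAreaRect(h)
E
python3 - <<'E'
from h import *
c=dict(np.load("w1.npz"));P=cloud(c);img=c["img"]
m=bigcomp(cmask(img,"yellow",100,50)&(P[...,2]>3)&(P[...,2]<14),(330,180))
q=P[m];print("yellow all",np.median(q[:,2]),rect(q))
up=m.copy();up[230:]=0;print("plate part",rect(P[up]))
# corners by pixel on plane z=8
px=[(277,113),(378,112),(377,235),(279,234)]
X=ray_z(c,px,8);print(X.round(1).tolist());print(X.mean(0),[np.linalg.norm(X[i]-X[(i+1)%4]) for i in range(4)],np.degrees(np.arctan2(*(X[3]-X[0])[[1,0]])),np.degrees(np.arctan2(*(X[2]-X[1])[[1,0]])))
E
```

```text
yellow all 6.615465751901066 ((568.66357421875, -107.45929718017578), (166.51004028320312, 83.64225769042969), 13.321093559265137)
plate part ((536.1640014648438, -115.15449523925781), (99.7137451171875, 83.64225769042969), 13.321093559265137)
[[497.0, -166.3, 8.0], [477.2, -86.3, 8.0], [579.0, -59.2, 8.0], [598.4, -144.6, 8.0]]
[ 537.88723992 -114.11037313    8.        ] [np.float64(82.5052937246221), np.float64(105.30886178442563), np.float64(87.60091151104018), np.float64(103.62046021334477)] 12.098696521962173 14.891319175957472
```

```bash
python3 - <<'E'
from h import *
from cell import arm
s=arm.state();y=np.radians(193.3);print(s["ee_pos"])
d=np.array([np.cos(y),np.sin(y)])*-1;p=np.array([537.6,-114.7])
for a,z in((20,300),(20,183),(118,183)): print(rel(s,[*(p+a*d),z],y))
E
```

```text
[ 555.57053496 -107.58415569  300.78750748]
[-0.087 -0.279  0.079 -0.     0.     0.001]
[-8.3000e-02 -2.7700e-01  1.1779e+01 -0.0000e+00  0.0000e+00  1.0000e-03]
[-9.8830e+00 -2.8900e-01  1.1782e+01 -0.0000e+00  0.0000e+00  1.0000e-03]
```

>>> arm_command --deltas '[0, 0, 2, 0, 0, 0, -1, 0, 0, 5, 0, 0, 0, -1, 0, 0, 8, 0, 0, 0, -1, 0, 0, 11, 0, 0, 0, -1, 0, 0, 11.7, 0, 0, 0, -1, 0, 0, 11.7, 0, 0, 0, -1, 0, 0, 11.7, 0, 0, 0, -1, 0, 0, 11.7, 0, 0, 0, -1]'

```text
time: 3.2
ee_pos: [556.3, -108.6, 184.2]
tcp_rot: [-0.364, 3.119, -0.001]
wrist_force: [1.1, -1.1, 0.2]
opening: -0.006
```

```bash
python3 - <<'E'
from h import *
from cell import arm
s=arm.state();y=np.radians(193.3);print(s["ee_pos"],s["wrist_force"])
d=np.array([np.cos(y),np.sin(y)])*-1;p=np.array([537.6,-114.7])
for a,z in((20,300),(20,183),(118,183)): print(rel(s,[*(p+a*d),z],y))
E
```

```text
[ 556.30776964 -108.62322808  184.24964137] [ 1.11197145 -1.11829078  0.15599911]
[-5.3000e-02 -1.7000e-01 -1.1575e+01 -1.0000e-03  1.0000e-03  0.0000e+00]
[-0.039 -0.161  0.125 -0.001  0.001  0.   ]
[-9.839e+00 -1.620e-01  1.370e-01 -1.000e-03  1.000e-03  0.000e+00]
```

>>> arm_command --deltas '[-1, -0.1, 0.1, 0, 0, 0, -1, -2.2, -0.1, 0.1, 0, 0, 0, -1, -3.6, -0.1, 0.1, 0, 0, 0, -1, -5, -0.1, 0.1, 0, 0, 0, -1, -6.4, -0.1, 0.1, 0, 0, 0, -1, -7.8, -0.1, 0.1, 0, 0, 0, -1, -9.2, -0.1, 0.1, 0, 0, 0, -1, -9.9, -0.1, 0.1, 0, 0, 0, -1]'

```text
time: 4.2
ee_pos: [653.5, -86.4, 182.1]
tcp_rot: [-0.364, 3.12, 0.0]
wrist_force: [-0.4, -0.1, 0.2]
opening: -0.002
```

```bash
python3 - <<'E'
from h import *
from cell import arm
s=arm.state();print(s["ee_pos"],s["wrist_force"])
c=arm.capture("scene");f=c["img"][220:400,200:520];cv2.imwrite("pics/s2.png",cv2.resize(f,None,fx=2.4,fy=2.4,interpolation=cv2.INTER_CUBIC))
E
```

```text
[653.52441901 -86.38412199 182.11086276] [-0.42002873 -0.06014968  0.19653628]
```

View pics/s2.png

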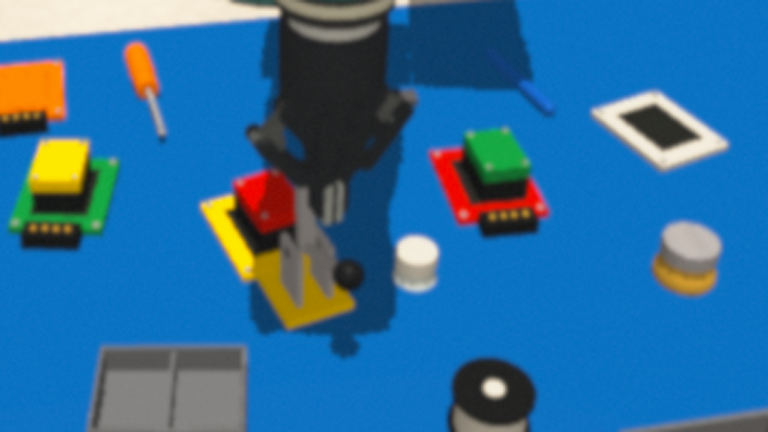

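>>> arm_command --deltas '[0, 0, -2, 0, 0, 0, -1, 0, 0, -6, 0, 0, 0, -1, 0, 0, -11, 0, 0, 0, -1, 0, 0, -12, 0, 0, 0, -1, 0, 0, -12, 0, 0, 0, -1, 0, 0, -12, 0, 0, 0, -1, 0, 0, -12, 0, 0, 0, -1, 0, 0, -12, 0, 0, 0, -1]'

```text
time: 5.25
ee_pos: [652.4, -86.7, 301.7]
tcp_rot: [0.364, -3.119, -0.001]
wrist_force: [0.4, 0.5, 0.1]
opening: 0.002
```

```bash
python3 - <<'E'
from h import *
from cell import arm
s=arm.state();print(s["ee_pos"],s["wrist_force"])
c=arm.capture("scene");f=c["img"][220:400,200:520];cv2.imwrite("pics/s3.png",cv2.resize(f,None,fx=2.4,fy=2.4,interpolation=cv2.INTER_CUBIC))
c=dict(np.load("top0.npz"));w=ray_z(c,[(173,236)],8)[0];print(w)
print(rel(s,[485,180,302],np.radians(182)))
E
```

```text
[652.37857794 -86.67050825 301.72451067] [0.35291942 0.53715222 0.12577504]
[456.31323847 297.06541366   8.        ]
[ 1.0151e+01  2.9803e+01 -3.0000e-03  0.0000e+00 -1.0000e-03  1.9700e-01]
```

View pics/s3.png

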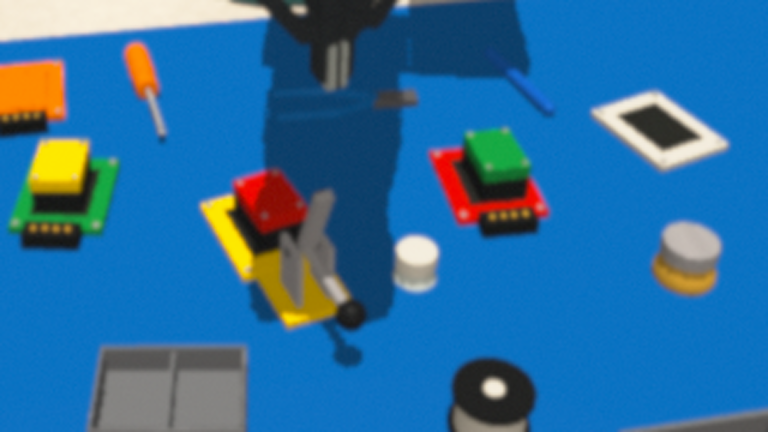

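>>> arm_command --deltas '[10.2, 29.8, 0, 0, 0, 0.197, 1, 10.2, 29.8, 0, 0, 0, 0.197, 1, 10.2, 29.8, 0, 0, 0, 0.197, 1, 10.2, 29.8, 0, 0, 0, 0.197, 1, 10.2, 29.8, 0, 0, 0, 0.197, 1, 10.2, 29.8, 0, 0, 0, 0.197, 1, 10.2, 29.8, 0, 0, 0, 0.197, 1, 10.2, 29.8, 0, 0, 0, 0.197, 1]'

```text
time: 6.3
ee_pos: [485.3, 179.0, 302.2]
tcp_rot: [0.053, -3.141, 0.0]
wrist_force: [0.6, -0.7, 0.3]
opening: 0.998
```

```bash
python3 - <<'E'
from h import *
from cell import arm
c=arm.capture("wrist");np.savez("w2.npz",**c);cv2.imwrite("pics/w2.png",c["img"])
s=arm.state();print(s["time"],s["ee_pos"],s["tcp_rot"])
E
```

```text
6.35 [485.34318191 178.89352439 302.15221555] [ 5.27646157e-02 -3.14090577e+00  2.33268911e-04]
```

View pics/w2.png

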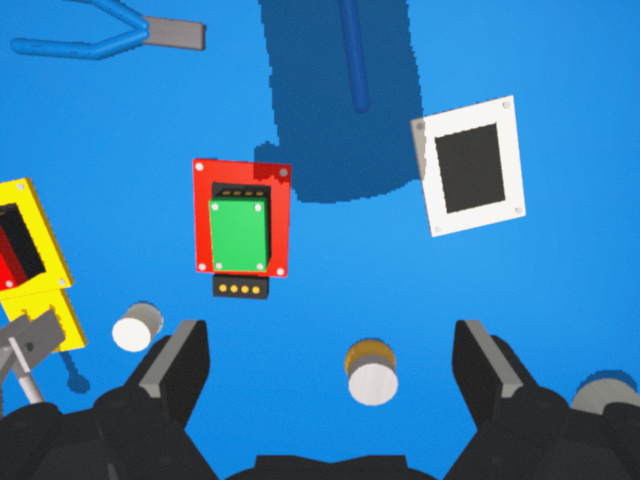

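```bash
python3 - <<'E'
from h import *
c=dict(np.load("w2.npz"));P=cloud(c);img=c["img"];Z=P[...,2]
def rep(n,m,near):
    m=bigcomp(m,near);q=P[m];print(n,len(q),"z",np.median(q[:,2]).round(1),[np.round(a,1) for a in rect(q)])
rep("green lid",cmask(img,"green",100,50)&(Z>36)&(Z<56),(240,235))
rep("red plate",cmask(img,"red",100,50)&(Z<16),(240,215))
H=cv2.cvtColor(img,cv2.COLOR_BGR2HSV)
m=(H[...,1]<60)&(H[...,2]>90)&(Z<16);m[:, :400]=0;m[270:]=0
rep("white",m,(470,165))
m=(H[...,2]<70)&(Z<14);m[:120]=0;m[220:]=0;m[:,:425]=0;m[:,515:]=0
rep("white patch",m,(470,165))
# lid by z=46 ray of hull
m=bigcomp(cmask(img,"green",100,50)&(Z>36)&(Z<56),(240,235));v,u=np.nonzero(m);print("lid ray",rect(ray_z(c,np.c_[u,v],46)))
E
```

```text
green lid 3736 z 44.7 [array([511.7, 105.4]), array([59.4, 43.7]), np.float64(0.6)]
red plate 5199 z 6.8 [array([509.9, 100.4]), array([ 83.3, 105.1]), np.float64(88.0)]
white 7556 z 6.5 [array([457.9, 299.5]), array([106.6,  87.1]), np.float64(15.8)]
white patch 4345 z 7.1 [array([456.8, 298. ]), array([65.4, 50. ]), np.float64(15.7)]
lid ray ((510.19610595703125, 106.24239349365234), (60.4326057434082, 44.24296951293945), 0.6321523189544678)
```

```bash
cat > go.py <<'E'
import sys
from h import *
from cell import arm
s=arm.state();print("t",round(s["time"],2),s["ee_pos"].round(1),s["wrist_force"].round(1),"open",round(s["opening"],3),"yaw",np.degrees(np.arctan2(*Ro.from_rotvec(s["tcp_rot"]).as_matrix()[[1,0],0])).round(2), "j6",s["joints"][5].round(2))
a=[float(v) for v in sys.argv[1:]]
for i in range(0,len(a),4): print(rel(s,a[i:i+3],np.radians(a[i+3])))
E
python3 go.py 511.2 105 140 180.6
```

```text
t 6.35 [485.3 178.9 302.2] [-0.9 -1.  -0.4] open 1.003 yaw -178.08 j6 0.16
[-2.34  -7.47  16.216 -0.    -0.     0.023]
```

>>> arm_command --deltas '[-2.3, -7.5, 4, 0, 0, 0.023, 1, -2.3, -7.5, 8, 0, 0, 0.023, 1, -2.3, -7.5, 12, 0, 0, 0.023, 1, -2.3, -7.5, 15, 0, 0, 0.023, 1, -2.3, -7.5, 16.2, 0, 0, 0.023, 1, -2.3, -7.5, 16.2, 0, 0, 0.023, 1, -2.3, -7.5, 16.2, 0, 0, 0.023, 1, -2.3, -7.5, 16.2, 0, 0, 0.023, 1]'

```text
time: 7.35
ee_pos: [510.8, 105.7, 141.3]
tcp_rot: [-0.019, 3.14, 0.0]
wrist_force: [0.6, -0.8, -0.5]
opening: 0.997
```

```bash
python3 go.py 511.2 105 88 180.6; python3 - <<'E'
from h import *
from cell import arm
c=arm.capture("wrist");np.savez("w3.npz",**c);cv2.imwrite("pics/w3.png",c["img"])
P=cloud(c);img=c["img"];Z=P[...,2]
m=bigcomp(cmask(img,"green",100,50)&(Z>36)&(Z<56));q=P[m];print(np.median(q[:,2]),rect(q))
E
```

```text
t 7.35 [510.8 105.7 141.3] [ 0.6 -0.8 -0.5] open 0.997 yaw -179.3 j6 0.04
[-3.100e-02 -7.400e-02  5.333e+00  0.000e+00  2.000e-03  2.000e-03]
44.57480328632194 ((511.849609375, 104.853515625), (60.70170211791992, 43.62779998779297), 0.7214453220367432)
```

View pics/w3.png

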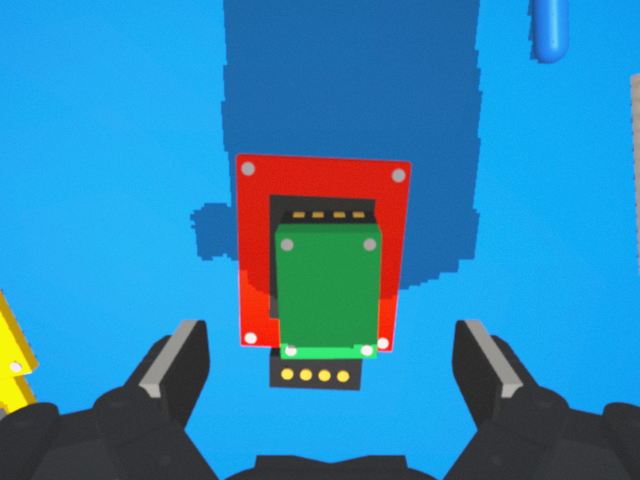

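>>> arm_command --deltas '[0, 0, 1.5, 0, 0, 0, 1, 0, 0, 3.5, 0, 0, 0, 1, 0, 0, 5.2, 0, 0, 0, 1, 0, 0, 5.2, 0, 0, 0, 1, 0, 0, 5.2, 0, 0, 0, 1, 0, 0, 5.2, 0, 0, 0, -1, 0, 0, 5.2, 0, 0, 0, -1, 0, 0, 5.2, 0, 0, 0, -1]' --squeeze 40

```text
time: 8.4
ee_pos: [510.5, 105.6, 88.9]
tcp_rot: [-0.019, 3.141, -0.0]
wrist_force: [-1.9, -0.3, 6.8]
opening: 0.51
```

```bash
python3 go.py 457.5 299 140 195.7
```

```text
t 8.4 [510.5 105.6  88.9] [-1.9 -0.3  6.8] open 0.51 yaw -179.3 j6 0.04
[ 5.0580e+00  1.9399e+01 -5.1170e+00 -0.0000e+00  1.0000e-03 -2.6200e-01]
```

>>> arm_command --deltas '[0, 0, -1.5, 0, 0, 0, -1, 0, 0, -5, 0, 0, 0, -1, 2, 6, -5, 0, 0, -0.1, -1, 3.5, 12, -5, 0, 0, -0.2, -1, 5, 17, -5, 0, 0, -0.262, -1, 5.1, 19.4, -5, 0, 0, -0.262, -1, 5.1, 19.4, -5, 0, 0, -0.262, -1, 5.1, 19.4, -5, 0, 0, -0.262, -1]'

```text
time: 9.4
ee_pos: [456.9, 298.5, 138.3]
tcp_rot: [0.429, -3.112, 0.0]
wrist_force: [-0.3, 0.1, -1.0]
opening: 0.509
```

```bash
python3 go.py 456.8 298.8 90 195.7; python3 - <<'E'
from h import *
from cell import arm
c=arm.capture("wrist");np.savez("w4.npz",**c);cv2.imwrite("pics/w4.png",c["img"])
E
```

```text
t 9.4 [456.9 298.5 138.3] [-0.3  0.1 -1. ] open 0.509 yaw -164.3 j6 0.16
[ 4.000e-03  3.200e-02  4.831e+00 -0.000e+00 -0.000e+00 -0.000e+00]
```

View pics/w4.png

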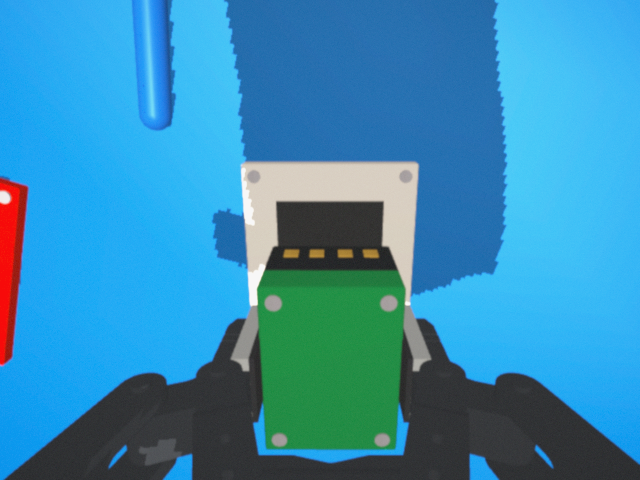

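>>> arm_command --deltas '[0, 0, 1.5, 0, 0, 0, -1, 0, 0, 3, 0, 0, 0, -1, 0, 0, 4.2, 0, 0, 0, -1, 0, 0, 4.8, 0, 0, 0, -1, 0, 0, 4.9, 0, 0, 0, -1, 0, 0, 4.9, 0, 0, 0, -1, 0, 0, 4.9, 0, 0, 0, 1, 0, 0, 4.9, 0, 0, 0, 1]'

```text
time: 10.45
ee_pos: [457.1, 299.1, 89.7]
tcp_rot: [-0.429, 3.112, 0.0]
wrist_force: [-0.3, 0.6, 1.2]
opening: 0.907
```

```bash
python3 go.py 533 -112.5 250 195.4
```

```text
t 10.45 [457.1 299.1  89.7] [-0.3  0.6  1.2] open 0.907 yaw -164.29 j6 0.16
[ 3.8320e+00 -4.1680e+01 -1.6037e+01  0.0000e+00  1.0000e-03  5.0000e-03]
```

>>> arm_command --deltas '[0, 0, -3, 0, 0, 0, 1, 0, 0, -9, 0, 0, 0, 1, 0, -4, -15, 0, 0, 0, 1, 3.8, -41.6, -16, 0, 0, 0, 1, 3.8, -41.6, -16, 0, 0, 0, 1, 3.8, -41.6, -16, 0, 0, 0, 1, 3.8, -41.6, -16, 0, 0, 0, 1, 3.8, -41.6, -16, 0, 0, 0, 1]'

```text
time: 11.45
ee_pos: [520.7, -43.8, 246.5]
tcp_rot: [-0.429, 3.111, -0.0]
wrist_force: [1.3, 0.5, -0.3]
opening: 0.998
```

```bash
python3 go.py 540 -111.8 140 195.4
```

```text
t 11.45 [520.7 -43.8 246.5] [ 1.3  0.5 -0.3] open 0.998 yaw -164.29 j6 -0.51
[-9.0000e-03 -7.0640e+00  1.0654e+01 -0.0000e+00  1.0000e-03  5.0000e-03]
```

>>> arm_command --deltas '[0, -5, 2, 0, 0, 0.005, 1, 0, -7.1, 4, 0, 0, 0.005, 1, 0, -7.1, 8, 0, 0, 0.005, 1, 0, -7.1, 10, 0, 0, 0.005, 1, 0, -7.1, 10.6, 0, 0, 0.005, 1, 0, -7.1, 10.6, 0, 0, 0.005, 1, 0, -7.1, 10.6, 0, 0, 0.005, 1, 0, -7.1, 10.6, 0, 0, 0.005, 1]'

```text
time: 12.45
ee_pos: [540.2, -110.1, 140.8]
tcp_rot: [-0.422, 3.112, -0.001]
wrist_force: [0.6, 0.1, -0.3]
opening: 1.0
```

```bash
cat > look.py <<'E'
import sys
from h import *
from cell import arm
name,col=sys.argv[1:3]
c=arm.capture("wrist");np.savez(name+".npz",**c);cv2.imwrite(f"pics/{name}.png",c["img"])
P=cloud(c);Z=P[...,2]
m=bigcomp(cmask(c["img"],col,100,50)&(Z>36)&(Z<56));q=P[m];print(np.median(q[:,2]),rect(q))
E
python3 look.py w5 red;python3 go.py 540 -111.8 88 195.4
```

```text
44.54891465831675 ((539.487060546875, -111.34986877441406), (59.507041931152344, 43.632354736328125), 15.784597396850586)
t 12.5 [ 540.1 -110.1  140.6] [ 0.5 -0.6  0.2] open 1.0 yaw -164.57 j6 -0.62
[ 6.100e-02 -1.560e-01  5.263e+00 -1.000e-03  1.000e-03  0.000e+00]
```

View pics/w5.png

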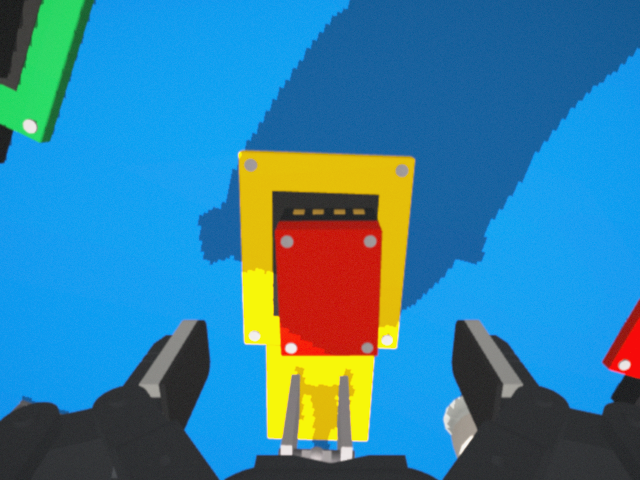

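>>> arm_command --deltas '[0, -0.1, 1.5, 0, 0, 0, 1, 0, -0.1, 3.5, 0, 0, 0, 1, 0, -0.1, 5.2, 0, 0, 0, 1, 0, -0.1, 5.2, 0, 0, 0, 1, 0, -0.1, 5.2, 0, 0, 0, 1, 0, -0.1, 5.2, 0, 0, 0, -1, 0, -0.1, 5.2, 0, 0, 0, -1, 0, -0.1, 5.2, 0, 0, 0, -1]'

```text
time: 13.5
ee_pos: [540.3, -111.1, 88.5]
tcp_rot: [-0.422, 3.113, -0.0]
wrist_force: [-1.1, 1.0, 5.9]
opening: 0.508
```

```bash
python3 go.py 509.6 100.2 140 178.1
```

```text
t 13.5 [ 540.3 -111.1   88.5] [-1.1  1.   5.9] open 0.508 yaw -164.57 j6 -0.62
[-2.6640e+00  2.1181e+01 -5.1530e+00 -0.0000e+00  1.0000e-03  3.0200e-01]
```

>>> arm_command --deltas '[0, 0, -1.5, 0, 0, 0, -1, 0, 0, -5, 0, 0, 0, -1, -0.5, 5, -5.2, 0, 0, 0.1, -1, -1.5, 11, -5.2, 0, 0, 0.2, -1, -2.2, 17, -5.2, 0, 0, 0.302, -1, -2.7, 21.2, -5.2, 0, 0, 0.302, -1, -2.7, 21.2, -5.2, 0, 0, 0.302, -1, -2.7, 21.2, -5.2, 0, 0, 0.302, -1]'

```text
time: 14.5
ee_pos: [510.0, 100.3, 140.6]
tcp_rot: [0.051, 3.14, -0.0]
wrist_force: [0.2, 0.2, -1.6]
opening: 0.508
```

```bash
python3 go.py 510.1 100.2 89.2 178.1; python3 - <<'E'
from h import *
from cell import arm
c=arm.capture("wrist");np.savez("w6.npz",**c);cv2.imwrite("pics/w6.png",c["img"])
P=cloud(c);Z=P[...,2]
m=bigcomp(cmask(c["img"],"red",100,50)&(Z>3)&(Z<16));q=P[m];print(np.median(q[:,2]),rect(q))
E
```

```text
t 14.5 [510.  100.3 140.6] [ 0.2  0.2 -1.6] open 0.508 yaw 178.14 j6 0.07
[-5.000e-03 -4.000e-03  5.142e+00 -0.000e+00  1.000e-03  1.000e-03]
6.582049078254932 ((494.7339782714844, 100.81246948242188), (83.64985656738281, 75.35321807861328), 88.1876220703125)
```

View pics/w6.png

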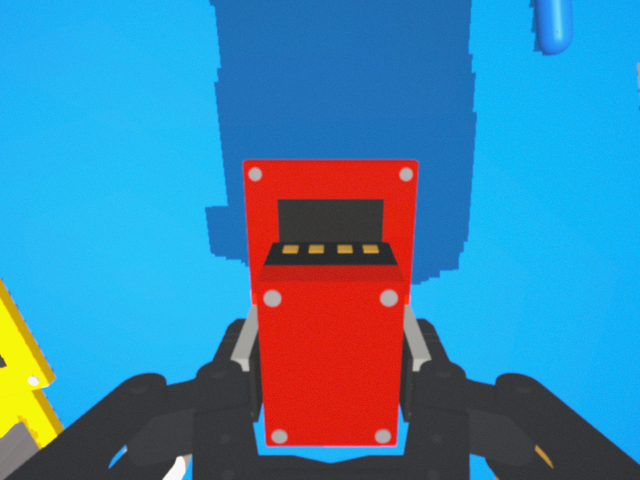

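>>> arm_command --deltas '[0, 0, 1.5, 0, 0, 0, -1, 0, 0, 3, 0, 0, 0, -1, 0, 0, 4.4, 0, 0, 0, -1, 0, 0, 5, 0, 0, 0, -1, 0, 0, 5.1, 0, 0, 0, -1, 0, 0, 5.1, 0, 0, 0, -1, 0, 0, 5.1, 0, 0, 0, 1, 0, 0, 5.1, 0, 0, 0, 1]'

```text
time: 15.55
ee_pos: [509.9, 100.5, 89.4]
tcp_rot: [0.051, 3.141, 0.0]
wrist_force: [-0.1, 0.3, -0.2]
opening: 0.91
```

```bash
python3 go.py 500 100.2 190 178.1
```

```text
t 15.55 [509.9 100.5  89.4] [-0.1  0.3 -0.2] open 0.91 yaw 178.12 j6 0.07
[ 9.8700e-01 -6.6000e-02 -1.0064e+01  0.0000e+00  1.0000e-03  0.0000e+00]
```

Rise and check the placement from above.

>>> arm_command --deltas '[0, 0, -2, 0, 0, 0, 1, 0, 0, -6, 0, 0, 0, 1, 0, 0, -11, 0, 0, 0, 1, 0, 0, -16, 0, 0, 0, 1, 0, 0, -18, 0, 0, 0, 1, 0, 0, -18, 0, 0, 0, 1, 0, 0, -18, 0, 0, 0, 1, 0, 0, -18, 0, 0, 0, 1]'

```text
time: 16.55
ee_pos: [509.4, 100.5, 268.0]
tcp_rot: [-0.051, -3.139, 0.0]
wrist_force: [-0.1, -0.3, -0.5]
opening: 0.999
```

```bash
python3 go.py 458 -289 250 169; cat > chk.py <<'E'
import sys
from h import *
from cell import arm
name,col,plate=sys.argv[1:4]
c=arm.capture("wrist");np.savez(name+".npz",**c);cv2.imwrite(f"pics/{name}.png",c["img"])
P=cloud(c);Z=P[...,2];img=c["img"]
m=bigcomp(cmask(img,col,100,50)&(Z>30)&(Z<60));q=P[m];print("lid",np.median(q[:,2]),rect(q))
q=P[bigcomp(cmask(img,plate,100,50)&(Z>2)&(Z<15))];print("plate",np.median(q[:,2]),rect(q))
E
python3 chk.py w7 red red
```

```text
t 16.55 [509.4 100.5 268. ] [-0.1 -0.3 -0.5] open 0.999 yaw 178.12 j6 0.07
[ 3.8580e+00 -3.9097e+01  1.8150e+00 -0.0000e+00 -2.0000e-03  1.5900e-01]
lid 44.601940144368996 ((510.0165710449219, 100.60765838623047), (44.07821273803711, 60.482303619384766), 88.50619506835938)
plate 6.669548291375472 ((509.9437255859375, 100.18082427978516), (83.0040512084961, 104.21064758300781), 88.13304901123047)
```

View pics/w7.png

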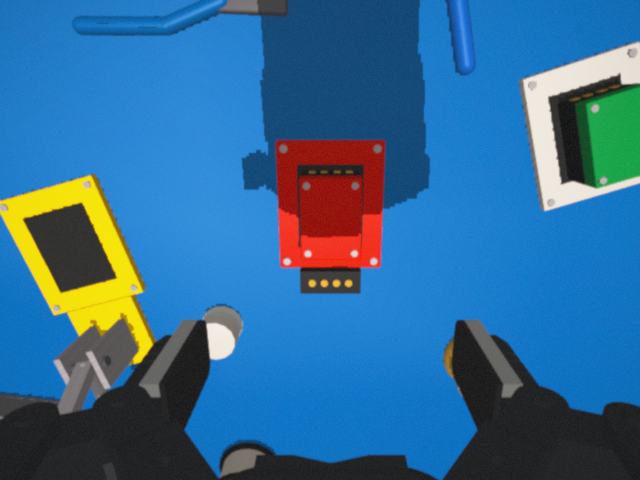

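>>> arm_command --deltas '[3.9, -39.1, 1.8, 0, 0, 0.13, 1, 3.9, -39.1, 1.8, 0, 0, 0.13, 1, 3.9, -39.1, 1.8, 0, 0, 0.13, 1, 3.9, -39.1, 1.8, 0, 0, 0.13, 1, 3.9, -39.1, 1.8, 0, 0, 0.13, 1, 3.9, -39.1, 1.8, 0, 0, 0.13, 1, 3.9, -39.1, 1.8, 0, 0, 0.13, 1, 3.9, -39.1, 1.8, 0, 0, 0.13, 1]'

```text
time: 17.6
ee_pos: [457.7, -289.5, 250.4]
tcp_rot: [-0.258, -3.13, -0.001]
wrist_force: [0.3, 1.0, -0.1]
opening: 1.001
```

```bash
python3 chk.py w8 yellow green; python3 go.py 458.4 -289.4 140 171
```

```text
lid 44.57362957931354 ((459.3380432128906, -289.3841552734375), (43.92387008666992, 60.2930908203125), 80.01351928710938)
plate 6.637951993646052 ((458.71923828125, -287.5587158203125), (82.67359924316406, 104.59780883789062), 77.64153289794922)
t 17.65 [ 457.8 -288.5  250.6] [0.5 0.9 0.6] open 0.998 yaw 170.65 j6 -0.55
[-7.8000e-02 -9.0000e-02  1.1061e+01  1.0000e-03 -1.0000e-03 -6.0000e-03]
```

View pics/w8.png

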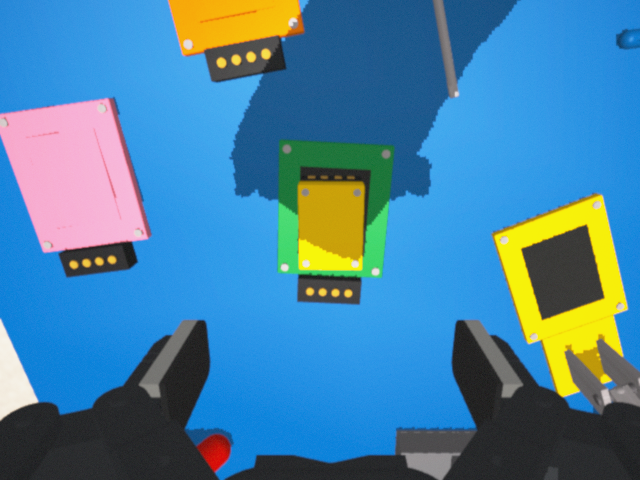

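>>> arm_command --deltas '[-0.1, -0.1, 3, 0, 0, 0.011, 1, -0.1, -0.1, 6, 0, 0, 0.011, 1, -0.1, -0.1, 9, 0, 0, 0.011, 1, -0.1, -0.1, 11, 0, 0, 0.011, 1, -0.1, -0.1, 11, 0, 0, 0.011, 1, -0.1, -0.1, 11, 0, 0, 0.011, 1, -0.1, -0.1, 11, 0, 0, 0.011, 1, -0.1, -0.1, 11, 0, 0, 0.011, 1]'

```text
time: 18.65
ee_pos: [459.0, -290.2, 141.6]
tcp_rot: [0.272, 3.129, -0.001]
wrist_force: [-0.4, -0.6, -0.4]
opening: 0.998
```

```bash
python3 go.py 459.1 -289.4 88 170; python3 chk.py w9 yellow green
```

```text
t 18.65 [ 459.  -290.2  141.6] [-0.4 -0.6 -0.4] open 0.998 yaw 170.05 j6 -0.54
[ 1.200e-02  8.600e-02  5.364e+00 -0.000e+00  1.000e-03  1.000e-03]
lid 44.56752845517178 ((459.2142028808594, -289.41839599609375), (44.264984130859375, 60.8409423828125), 79.7324447631836)
plate 6.591190752565711 ((457.83551025390625, -287.31622314453125), (83.0283432006836, 103.67147827148438), 77.5902328491211)
```

>>> arm_command --deltas '[0, 0, 1.5, 0, 0, 0, 1, 0, 0, 3.5, 0, 0, 0, 1, 0, 0, 5.3, 0, 0, 0, 1, 0, 0, 5.3, 0, 0, 0, 1, 0, 0, 5.3, 0, 0, 0, 1, 0, 0, 5.3, 0, 0, 0, -1, 0, 0, 5.3, 0, 0, 0, -1, 0, 0, 5.3, 0, 0, 0, -1]'

```text
time: 19.7
ee_pos: [458.9, -290.3, 88.6]
tcp_rot: [0.273, 3.129, -0.001]
wrist_force: [-1.5, 1.7, 7.8]
opening: 0.503
```

```bash
python3 go.py 537.6 -114.7 140 193.3
```

```text
t 19.7 [ 458.9 -290.3   88.6] [-1.5  1.7  7.8] open 0.503 yaw 170.04 j6 -0.54
[-4.7140e+00  1.8651e+01 -5.1460e+00 -1.0000e-03  1.0000e-03 -4.0600e-01]
```

>>> arm_command --deltas '[0, 0, -1.5, 0, 0, 0, -1, 0, 0, -5, 0, 0, 0, -1, -1.5, 5, -5.2, 0, 0, -0.12, -1, -3, 11, -5.2, 0, 0, -0.27, -1, -4.4, 16, -5.2, 0, 0, -0.406, -1, -4.7, 18.7, -5.2, 0, 0, -0.406, -1, -4.7, 18.7, -5.2, 0, 0, -0.406, -1, -4.7, 18.7, -5.2, 0, 0, -0.406, -1]'

```text
time: 20.7
ee_pos: [537.4, -114.5, 140.5]
tcp_rot: [-0.364, 3.12, -0.001]
wrist_force: [-0.4, -0.4, -1.9]
opening: 0.509
```

```bash
python3 go.py 537.4 -114.8 89.2 193.3; python3 - <<'E'
from h import *
from cell import arm
c=arm.capture("wrist");np.savez("w10.npz",**c);cv2.imwrite("pics/w10.png",c["img"])
P=cloud(c);Z=P[...,2]
m=bigcomp(cmask(c["img"],"yellow",100,50)&(Z>3)&(Z<14));q=P[m];r=rect(q);print(np.median(q[:,2]),r,cv2.boxPoints(r))
E
```

```text
t 20.7 [ 537.4 -114.5  140.5] [-0.4 -0.4 -1.9] open 0.509 yaw -166.7 j6 -0.59
[ 0.006 -0.027  5.134 -0.     0.    -0.   ]
6.537300672962065 ((522.9436645507812, -118.11822509765625), (74.14076232910156, 83.90093231201172), 13.332289695739746) [[ 477.19867   -85.846725]
 [ 496.54608  -167.48643 ]
 [ 568.68866  -150.38972 ]
 [ 549.34125   -68.750015]]
```

View pics/w10.png

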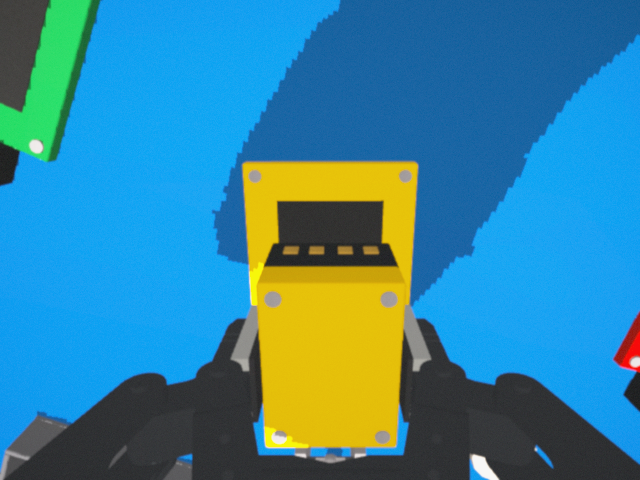

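>>> arm_command --deltas '[0, 0, 1.5, 0, 0, 0, -1, 0, 0, 3, 0, 0, 0, -1, 0, 0, 4.4, 0, 0, 0, -1, 0, 0, 5, 0, 0, 0, -1, 0, 0, 5.1, 0, 0, 0, -1, 0, 0, 5.1, 0, 0, 0, -1, 0, 0, 5.1, 0, 0, 0, 1, 0, 0, 5.1, 0, 0, 0, 1]'

```text
time: 21.75
ee_pos: [537.6, -114.1, 89.3]
tcp_rot: [-0.364, 3.12, -0.0]
wrist_force: [0.3, -0.2, 0.7]
opening: 0.912
```

>>> arm_command --deltas '[0, 0, -2, 0, 0, 0, 1, 0, 0, -6, 0, 0, 0, 1, 0, 0, -11, 0, 0, 0, 1, 0, 0, -16, 0, 0, 0, 1, 0, 0, -18, 0, 0, 0, 1, 0, 0, -18, 0, 0, 0, 1, 0, 0, -18, 0, 0, 0, 1, 0, 0, -18, 0, 0, 0, 1]'

```text
time: 22.75
ee_pos: [537.1, -114.0, 267.9]
tcp_rot: [0.364, -3.119, -0.001]
wrist_force: [-0.3, 0.2, -0.2]
opening: 0.999
```

```bash
python3 go.py 457 299 250 195.7; python3 chk.py w11 yellow yellow
```

```text
t 22.75 [ 537.1 -114.   267.9] [-0.3  0.2 -0.2] open 0.999 yaw -166.7 j6 -0.59
[-1.7130e+00  4.2029e+01  1.8310e+00  1.0000e-03 -2.0000e-03 -4.2000e-02]
lid 44.54983708310442 ((537.7830810546875, -114.01398468017578), (60.296138763427734, 44.037078857421875), 13.343101501464844)
plate 6.648602037153461 ((568.7877197265625, -107.54641723632812), (167.4532470703125, 83.87841033935547), 13.218372344970703)
```

View pics/w11.png

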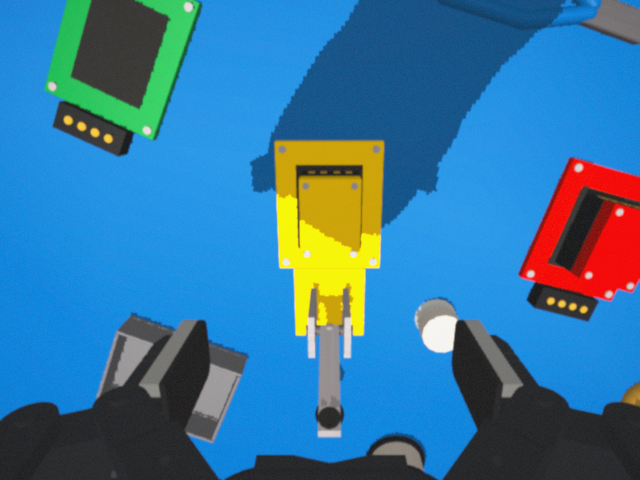

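>>> arm_command --deltas '[-1.7, 42, 1.8, 0, 0, -0.042, 1, -1.7, 42, 1.8, 0, 0, -0.042, 1, -1.7, 42, 1.8, 0, 0, -0.042, 1, -1.7, 42, 1.8, 0, 0, -0.042, 1, -1.7, 42, 1.8, 0, 0, -0.042, 1, -1.7, 42, 1.8, 0, 0, -0.042, 1, -1.7, 42, 1.8, 0, 0, -0.042, 1, -1.7, 42, 1.8, 0, 0, -0.042, 1]'

```text
time: 23.8
ee_pos: [456.3, 300.9, 250.1]
tcp_rot: [0.435, -3.11, 0.0]
wrist_force: [-0.8, -0.9, -0.6]
opening: 0.998
```

```bash
python3 look.py w12 green; python3 go.py 458 299 140 195.7
```

```text
44.56025346487226 ((458.2020568847656, 299.3178405761719), (59.370182037353516, 43.53187942504883), 15.26446533203125)
t 23.85 [456.7 299.4 250.3] [0.3 0.2 0.3] open 1.002 yaw -164.15 j6 0.15
[-1.2100e-01 -7.4000e-02  1.1032e+01 -0.0000e+00 -1.0000e-03  3.0000e-03]
```

>>> arm_command --deltas '[-0.1, 0, 3, 0, 0, 0.008, 1, -0.1, 0, 6, 0, 0, 0.008, 1, -0.1, 0, 9, 0, 0, 0.008, 1, -0.1, 0, 11, 0, 0, 0.008, 1, -0.1, 0, 11, 0, 0, 0.008, 1, -0.1, 0, 11, 0, 0, 0.008, 1, -0.1, 0, 11, 0, 0, 0.008, 1, -0.1, 0, 11, 0, 0, 0.008, 1]'

```text
time: 24.85
ee_pos: [458.5, 298.8, 141.6]
tcp_rot: [-0.417, 3.113, 0.0]
wrist_force: [0.1, 0.7, 0.4]
opening: 0.999
```

```bash
python3 look.py w13 green; python3 go.py 458.2 299.2 88 195.4
```

```text
44.53706306197122 ((458.07562255859375, 299.6116943359375), (60.03093719482422, 43.364444732666016), 15.633228302001953)
t 24.9 [458.4 298.9 141.5] [-0.4  0.9 -0.4] open 1.0 yaw -164.75 j6 0.16
[ 1.500e-02  3.800e-02  5.349e+00  0.000e+00  1.000e-03 -3.000e-03]
```

>>> arm_command --deltas '[0, 0, 1.5, 0, 0, -0.005, 1, 0, 0, 3.5, 0, 0, -0.005, 1, 0, 0, 5.3, 0, 0, -0.005, 1, 0, 0, 5.3, 0, 0, -0.005, 1, 0, 0, 5.3, 0, 0, -0.005, 1, 0, 0, 5.3, 0, 0, -0.005, -1, 0, 0, 5.3, 0, 0, -0.005, -1, 0, 0, 5.3, 0, 0, -0.005, -1]'

```text
time: 25.9
ee_pos: [458.5, 298.9, 88.6]
tcp_rot: [-0.425, 3.112, 0.0]
wrist_force: [-1.1, -2.3, 6.5]
opening: 0.505
```

>>> arm_command --deltas '[0, 0, -2, 0, 0, 0, -1, 0, 0, -6, 0, 0, 0, -1, 0, 0, -11, 0, 0, 0, -1, 0, 0, -15, 0, 0, 0, -1, 0, 0, -16, 0, 0, 0, -1, 0, 0, -16, 0, 0, 0, -1, 0, 0, -16, 0, 0, 0, -1, 0, 0, -16, 0, 0, 0, -1]'

```text
time: 26.9
ee_pos: [457.9, 298.7, 246.9]
tcp_rot: [0.425, -3.111, 0.001]
wrist_force: [-1.0, -0.0, -1.2]
opening: 0.508
```

```bash
python3 go.py 458.2 -287.3 250 167.7
```

```text
t 26.9 [457.9 298.7 246.9] [-1.  -0.  -1.2] open 0.508 yaw -164.46 j6 0.16
[ 1.5675e+01 -5.6460e+01 -2.6400e-01 -1.0000e-03 -2.0000e-03  4.8600e-01]
```

>>> arm_command --deltas '[0.8, -3, -0.2, 0, 0, 0.03, -1, 2.1, -7.5, -0.2, 0, 0, 0.07, -1, 3.5, -12.5, -0.2, 0, 0, 0.11, -1, 4.9, -17.5, -0.2, 0, 0, 0.15, -1, 6.2, -22.5, -0.2, 0, 0, 0.19, -1, 7.6, -27.5, -0.2, 0, 0, 0.24, -1, 9, -32.5, -0.2, 0, 0, 0.28, -1, 10.4, -37.5, -0.2, 0, 0, 0.32, -1]'

```text
time: 27.9
ee_pos: [458.1, -92.0, 249.6]
tcp_rot: [-0.079, -3.14, -0.0]
wrist_force: [1.0, 0.8, -1.5]
opening: 0.508
```

```bash
python3 go.py 458.2 -287.3 247 167.7
```

```text
t 27.9 [458.1 -92.  249.6] [ 1.   0.8 -1.5] open 0.508 yaw 177.13 j6 -0.32
[-9.8600e-01 -1.9508e+01  2.5000e-01  0.0000e+00 -1.0000e-03  1.6500e-01]
```

>>> arm_command --deltas '[-0.2, -4.5, 0.3, 0, 0, 0.04, -1, -0.5, -9, 0.3, 0, 0, 0.08, -1, -0.7, -13, 0.3, 0, 0, 0.12, -1, -0.9, -16, 0.3, 0, 0, 0.16, -1, -1, -18, 0.3, 0, 0, 0.165, -1, -1, -19, 0.3, 0, 0, 0.165, -1, -1, -19.3, 0.3, 0, 0, 0.165, -1, -1, -19.3, 0.3, 0, 0, 0.165, -1]'

```text
time: 28.9
ee_pos: [459.1, -283.0, 247.1]
tcp_rot: [-0.334, -3.124, -0.0]
wrist_force: [-0.0, 0.1, -1.6]
opening: 0.508
```

```bash
python3 go.py 458.2 -287.3 140 167.7
```

```text
t 28.9 [ 459.1 -283.   247.1] [-0.   0.1 -1.6] open 0.508 yaw 167.8 j6 -0.49
[ 1.0000e-03 -4.4200e-01  1.0706e+01  0.0000e+00 -0.0000e+00  2.0000e-03]
```

>>> arm_command --deltas '[0, -0.3, 3, 0, 0, 0, -1, 0, -0.4, 6, 0, 0, 0, -1, 0, -0.4, 9, 0, 0, 0, -1, 0, -0.4, 10.7, 0, 0, 0, -1, 0, -0.4, 10.7, 0, 0, 0, -1, 0, -0.4, 10.7, 0, 0, 0, -1, 0, -0.4, 10.7, 0, 0, 0, -1, 0, -0.4, 10.7, 0, 0, 0, -1]'

```text
time: 29.9
ee_pos: [458.5, -287.6, 140.6]
tcp_rot: [0.335, 3.123, -0.001]
wrist_force: [0.6, 0.3, -1.2]
opening: 0.508
```

```bash
python3 go.py 458.4 -287.4 89.2 167.7; python3 - <<'E'
from h import *
from cell import arm
c=arm.capture("wrist");np.savez("w14.npz",**c);cv2.imwrite("pics/w14.png",c["img"])
P=cloud(c);Z=P[...,2]
m=bigcomp(cmask(c["img"],"green",100,50)&(Z>3)&(Z<14));q=P[m];r=rect(q);print(np.median(q[:,2]),r,cv2.boxPoints(r))
E
```

```text
t 29.9 [ 458.5 -287.6  140.6] [ 0.6  0.3 -1.2] open 0.508 yaw 167.75 j6 -0.5
[ 1.400e-02  2.300e-02  5.139e+00 -0.000e+00  1.000e-03  1.000e-03]
6.577932132926346 ((443.8435363769531, -284.2416687011719), (82.99491882324219, 75.20787048339844), 77.5358657836914) [[ 398.16956 -316.64508]
 [ 471.60486 -332.87708]
 [ 489.51752 -251.83826]
 [ 416.0822  -235.60626]]
```

View pics/w14.png

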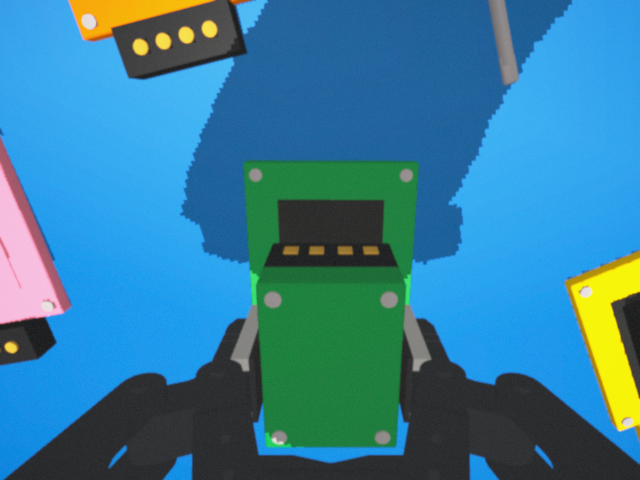

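>>> arm_command --deltas '[0, 0, 1.5, 0, 0, 0, -1, 0, 0, 3, 0, 0, 0, -1, 0, 0, 4.4, 0, 0, 0, -1, 0, 0, 5, 0, 0, 0, -1, 0, 0, 5.1, 0, 0, 0, -1, 0, 0, 5.1, 0, 0, 0, -1, 0, 0, 5.1, 0, 0, 0, 1, 0, 0, 5.1, 0, 0, 0, 1]'

```text
time: 30.95
ee_pos: [458.4, -287.6, 89.4]
tcp_rot: [0.335, 3.123, -0.001]
wrist_force: [-0.0, 0.5, -0.5]
opening: 0.913
```

>>> arm_command --deltas '[0, 0, -2, 0, 0, 0, 1, 0, 0, -6, 0, 0, 0, 1, 0, 0, -11, 0, 0, 0, 1, 0, 0, -16, 0, 0, 0, 1, 0, 0, -18, 0, 0, 0, 1, 0, 0, -18, 0, 0, 0, 1, 0, 0, -18, 0, 0, 0, 1, 0, 0, -18, 0, 0, 0, 1]'

```text
time: 31.95
ee_pos: [458.0, -287.3, 267.9]
tcp_rot: [-0.335, -3.122, -0.002]
wrist_force: [-0.9, -0.1, -0.8]
opening: 0.996
```

```bash
python3 go.py; python3 chk.py w15 green green; python3 - <<'E'
from h import *
from cell import arm
c=arm.capture("scene");cv2.imwrite("pics/s9.png",cv2.resize(c["img"][200:400,80:540],None,fx=1.7,fy=1.7,interpolation=cv2.INTER_CUBIC))
c=arm.capture("top");P=cloud(c);Z=P[...,2];cv2.imwrite("pics/t9.png",c["img"])
for col,near in(("red",(248,205)),("yellow",(328,190)),("green",(394,225))):
    for n,a,b in(("lid",36,60),("plate",3,16)):
        try: q=P[bigcomp(cmask(c["img"],col)&(Z>a)&(Z<b),near)];print(col,n,len(q),np.median(q[:,2]).round(1),rect(q))
        except Exception as e: print(col,n,e)
E
```

```text
t 31.95 [ 458.  -287.3  267.9] [-0.9 -0.1 -0.8] open 0.996 yaw 167.75 j6 -0.5
lid 44.59442746152889 ((458.6563720703125, -287.4820556640625), (44.05583953857422, 60.03790283203125), 77.60164642333984)
plate 6.656557678818135 ((458.71893310546875, -287.5926818847656), (82.50065612792969, 104.50699615478516), 77.5726318359375)
red lid 380 46.8 ((507.9290466308594, 99.77810668945312), (45.00556564331055, 58.809967041015625), 87.00044250488281)
red plate 685 9.2 ((508.9869079589844, 99.53050231933594), (84.33016204833984, 104.49112701416016), 88.25395202636719)
yellow lid 365 46.8 ((536.1565551757812, -114.49290466308594), (58.93239974975586, 43.998165130615234), 12.978716850280762)
yellow plate 982 9.0 ((568.3079223632812, -107.52198791503906), (168.47433471679688, 83.24491882324219), 12.785481452941895)
green lid min() iterable argument is empty
green plate 4010 6.5 ((179.00094604492188, 693.6887817382812), (220.84036254882812, 175.17837524414062), 21.301071166992188)
```

View pics/s9.png

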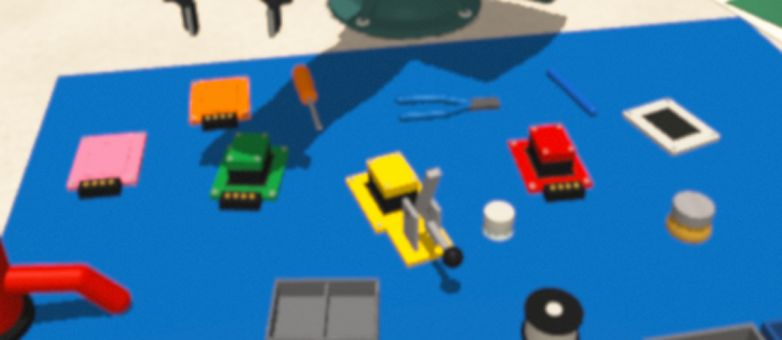

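View pics/w15.png

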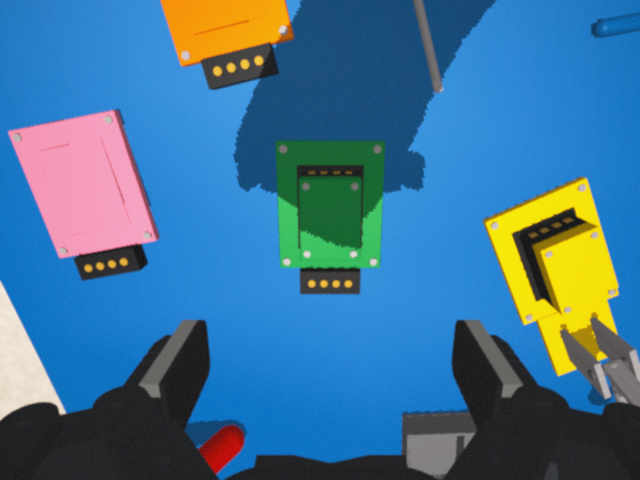

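All three modules are placed, flat and centred to about a millimetre. The clamp is open and the arm is clear, so I'm handing in.

```bash
python3 -c "
from cell import arm
print(arm.hand_in())"
```

```text
the job is handed in; nothing more can be done
None
```

The job is done and handed in at about 32 s, well inside the 136 s limit. I pushed the clamp knob over centre and the clamp fell open. Then I parked the green module on the white tray and moved red to the red station, yellow to the yellow fixture and green to the green station.

- **Placement, wrist camera:** after release, all three lids lay flat, within about 1 mm and 0.5° of their station centres. For yellow, the centre was inferred from the plate's near edge.
- **Placement, top camera:** it agreed to about 1 mm for red and yellow. Its largest angle difference was 1.3°, on red, where its resolution is coarse.
- **Green, top camera:** this check failed. It found no green lid and picked up an unrelated green object instead, probably because the arm blocked the view. Green therefore rests on the wrist-camera measurement and the final scene picture.
- **Clamp and clearances:** the final scene picture shows the clamp open and the gripper clear of everything. The orange and pink look-alikes were not touched. The highest wrist force in any reading was about 8 N.

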